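Start and snug the rotor locking screw

ROBOT

A 6-joint arm with a two-finger parallel gripper is mounted at the origin on the work surface. World frame = base frame: x ahead of the robot, y to its left, z up, the work surface at z = 0. Lengths are in m, angles in rad, forces in N, time in s.
With the tool pointing down it reaches from about 0.375 to 0.925 m from the base axis. Payload 5.7 kg.
Tool frame: the origin (TCP) lies on the centre line of the jaws, within the pads' length; the fingertips stand arm.tip_reach ahead of it and the grasp point (between the pads) lies 5 mm behind it (arm.tip_reach is the distance from the TCP to the fingertips, in m); z points along the fingers, y is the line along which they close (so a half turn about z gives the same grasp; the last joint's range is limited). The gripper opens to 85 mm and grips with 20 to 120 N. Pads are 22 mm wide; open, the fingers measure 114 mm over their backs; the gripper's body (76 mm by 85 mm) begins 54 mm behind the grasp point. The pads swing forward as they close: fully open they stand 13 mm farther back than shut.
Start: joints at [-0.115, 0.359, 1.51, -0, 1.272, -0.115], TCP at [0.6, -0, 0.245] pointing down, gripper open.
Joint ranges: [-2.97, 2.97], [-1.01, 2.36], [0.21, 2.38], [-0.96, 4.11], [0.2, 2.71], [-2.98, 2.98]. Speed limits (rad/s): [2.39, 2.39, 3.14, 3.14, 3.14, 3.14].

INTERFACE

Orientations are given as [roll, pitch, yaw] about the fixed x, y, z axes, in that order (R = Rz(yaw) Ry(pitch) Rx(roll)).
In Python, from workcell import readout, vision, job, arm gives the robot as it stands.
- The arm moves only by the tool step_arm, never from a script. Its argument "steps" is text: rows parted by semicolons, each of 7 numbers parted by spaces: the shift along the tool's x, y, z as a fraction of full scale, then the turn, a rotation vector about the tool's x, y, z as a fraction of full scale, then the opening, from 0 (shut) to 1 (fully open). A call has 1 to 20 rows; each row shifts and turns the commanded pose from where the row before left it, along the tool's axes as they then stand; what a row does not reach is not made up. Full scale, the value 1, is 0.04 m for a shift and 6 degrees for a turn. A row lasts 1/12 s, in which the tool goes at most 41.7 mm and 7.16 degrees, less where a joint would pass 70% of its speed; a pose out of reach is approached as far as the arm can. A call with a number of a shift or a turn outside -1 to 1 is refused whole. A call with a gripper value outside its range is refused whole. The fingers move at their own pace and stop on an object; "force" is the grip in N (left out, the last holds). Time passes only in rows, so rows that do not move let the fingers close. It gives the time, the measured TCP pose, the force, the opening and the grip force at its end, in the units of the state.
- readout.get_obs(): the state, without advancing time (a new reading comes with each control period).
- vision.get_image(name): name is "scene" or "side" or "wrist"; returns a dict with "img" (400x640x3 uint8, red, green, blue), "z_map" (400x640 float32, m along the optical axis (not along the pixel's ray), 0 where there is no reading), "mtx" (3x3 intrinsics, pixels), "R" (3x3) and "t" (3): a world point X has camera coordinates R X + t; the wrist camera has in their place "T_tool_cam" (4x4, takes a point from camera to tool coordinates, whose origin is the TCP and whose axes are the flange's). Camera axes: x right, y down, z forward; pixel columns grow to the right and rows downward; lengths in m; the calibration is good to about 2 mm. The wrist camera is an equidistant fisheye: a pixel r from the principal point sees the ray r / f radians off the axis. A picture is of the moment at which its call begins: read the wrist's pose just before it.
- job.job_done(): hands the job in; it is judged then, once.
The state is a dict: "time": time; "q": joint angles; "joint_vel": joint speeds; "joint_efforts": joint torques, N m; "ee_pos": TCP position; "tool_rot": TCP orientation; "wrist_force": force on the tool from outside, world axes, zero at the start; "ft_torque": the same for the moment, N m; "gripper_width": finger opening in m; "grasp_force": force on a finger pad.
Only numpy, scipy, OpenCV 4.12 (cv2) and the standard library are available. Lean on these libraries where they do the work, as an engineer would, in place of code of your own. Each camera call takes 0.05 s, during which the arm holds its last target. There are 200 camera calls.

TASK

Fit the centrifuge rotor's locking screw: take the red-headed screw from the tube rack, lower it down the well in the middle of the rotor and start it in the spindle thread at the bottom by feel, straight and without forcing it. Then screw it home clockwise until its collar is down on the hub's spring washer and it is snug, with the washer squeezed about half flat, and let go. Leave the tubes, bottles and cups alone.

Things in the scene. Friction and masses are not known exactly. Their poses are not given: they have to be found in the camera images.
- screw_grip (a point): Centre of the locking screw's round red fluted head (34 mm diameter, 28 mm tall, grip on any diameter). The 140 g screw is 112 mm long, its z axis up out of the head. It starts hanging upright by its collar in one of the four holes of the white tube rack and must rise 75 mm to come clear.
- screw_seat (a point): Centre of the flat underside of the screw's collar, the face that seats on the hub: 26 mm below screw_grip. The collar is 30 mm in diameter, the neck above it 22 mm; a 72 mm long shank hangs below it.
- screw_foot (a point): Tip of the screw's nose, on its axis, 98 mm below screw_grip. From the tip up: a tapered nose, a right-handed coarse rounded two-start thread 17 mm in diameter that rises 12 mm a turn (its two leading ends sit 9 mm above the tip), then from 24 mm up a plain shank 16.6 mm in diameter.
- lockscrew: The whole locking screw; origin at the tip of its nose (as screw_foot), z axis up along the screw.
- hub_top (a point): Centre of the mouth of the vertical well in the rotor's hub, at the hub's metal top, 175 mm above the bench, z up. A spring washer 1.6 mm high lies round it. The well is 20 mm in diameter. The hub is a 35 mm post standing 32 mm above the rotor's dish, which is flat to 46 mm from the axis, then rises to a rim 5 mm above the hub at 85 mm.
- centrifuge: White bench-top centrifuge, fixed, 260 mm wide (its x), 350 mm deep (its y; control panel at -y), 200 mm high; origin on the bench under the well's axis. The well's hub stands in its round chamber, 198 mm wide. The open lid stands upright on the +y side, 165 mm from the well's axis, up to 470 mm high.
- thread_mouth (a point): Top of the spindle's two-start thread on the well's axis, 55 mm below hub_top. The two starts lie opposite each other at an unknown angle (no pose tells it), so the screw comes to rest on the thread with its collar 3 to 10 mm above the hub. The thread has 1 to 1.5 mm of end play.
- drive: The motor's braked spindle; origin on the bench on the well's axis. Turned clockwise seen from above under 3 to 8 N of push the screw goes down 12 mm a turn, snug after 130 to 320 degrees; anticlockwise it climbs, then drops 6 mm. Over 30 N of push harms the thread. Once on the washer it turns 45 degrees to take up the play; then the washer yields.
- washer_top (a point): Top of the spring washer round the well's mouth, on the axis: 33 mm wide, 1.6 mm above hub_top when free. It yields 1 mm per 50 N and is flat at 80 N. As the thread pulls the collar down on it the screw sinks 1.9 mm per rad again and the torque while turning climbs. Snug is 0.4 to 1.1 mm of squeeze, about 0.5 N m; more than 60 N is overtight.
- rack: White tube rack, fixed, 200 x 70 mm, 80 mm high, one row of four 19 mm holes along its x axis, 48 mm apart (at -72, -24, 24 and 72 mm); origin under its centre on the bench. Three tubes and the screw stand in the holes in any order.
- tube0_mid (a point): Middle of a capped 15 ml tube standing in the rack, 21 mm wide at the cap, its top 123 mm above the bench; leave alone.
- tube1_mid (a point): Middle of a capped 15 ml tube standing in the rack, 21 mm wide at the cap, its top 123 mm above the bench; leave alone.
- tube2_mid (a point): Middle of a capped 15 ml tube standing in the rack, 21 mm wide at the cap, its top 123 mm above the bench; leave alone.
- bottle0_mid (a point): Middle of a white reagent bottle, 68 mm diameter, 170 mm high; leave alone.
- bottle1_mid (a point): Middle of a white reagent bottle, 68 mm diameter, 170 mm high; leave alone.
- cup0: Small clear sample cup, 42 mm wide, 36 mm high, origin under its centre; leave alone.
- cup1: Small clear sample cup, 42 mm wide, 36 mm high, origin under its centre; leave alone.
- cup2: Small clear sample cup, 42 mm wide, 36 mm high, origin under its centre; leave alone.
Mind the look-alikes: they are no part of the job. Leave any blue look-alike of the lockscrew alone.

How it is judged:
By the outcome, as a careful person would: the job done as asked, in the order asked, and still so for the second after the job is handed in, with the robot touching nothing.
It also fails if it takes over 72 s, if anything falls off the work surface, if the arm or the gripper's body presses on something with over 40 N, if the wrist force passes 120 N, or if a joint passes its speed limit or range.

## Working session

There is one attempt and no reset: what is moved stays moved. The work goes in short steps, Python scripts to look and compute and a tool call to move; the robot and the scene stay as the last step left them, time stands still between calls to the robot, and variables do not carry over. Pictures are saved under pics/ and viewed, at most 10 in all, crops included, and the job is handed in when it is done.

Besides the shell and the picture viewer there is one more tool, called after "Call:" in YAML: its name, and indented under it one key for each argument. step_arm: Moves the arm, as the interface text tells. Its arguments: {"type":"object","properties":{"steps":{"type":"string"},"force":{"type":"number"}},"required":["steps"]}

```bash
ls; mkdir -p pics; python3 - <<'E'
from workcell import readout, vision, job, arm
import cv2, numpy as np
print(readout.get_obs(), [ (a,getattr(arm,a)) for a in dir(arm) if a[0]!='_'])
for n in ("scene","side"):
    d=vision.get_image(n); cv2.imwrite(f"pics/{n}0.png",d["img"][...,::-1]); np.savez(f"{n}0.npz",**d)
    print(n,d["mtx"],d["R"],d["t"])
E
```

```text
pics
{'time': 0.0, 'q': array([-1.15070272e-01,  3.59509117e-01,  1.51142876e+00,  5.70753368e-06,
        1.27250562e+00, -1.15089451e-01]), 'joint_vel': array([ 0.00034651, -0.00039117, -0.00040685,  0.00051143, -0.00076981,
       -0.00024977]), 'joint_efforts': array([ 1.96551155e-03, -5.27614331e+01, -2.78626120e+01, -6.37880498e-05,
        1.32890840e-02, -2.81424428e-05]), 'ee_pos': array([5.99347044e-01, 8.76088690e-05, 2.44452515e-01]), 'tool_rot': array([-3.13975469e+00, -2.17958062e-04,  1.57081362e+00]), 'wrist_force': array([0.35381421, 0.59744959, 0.4857936 ]), 'ft_torque': array([-0.05703337,  0.00388656, -0.04393602]), 'grasp_force': 0.0, 'gripper_width': 0.08540364924139608} [('Unreachable', <class 'workcell.Unreachable'>), ('tip_reach', 0.014)]
scene [[461.91418626   0.         322.30442428]
 [  0.         461.91418626 202.72176165]
 [  0.           0.           1.        ]] [[ 0.58295688  0.81241023 -0.01228442]
 [ 0.45087996 -0.33603924 -0.82691287]
 [-0.67592052  0.47651574 -0.56219588]] [-0.23754773 -0.15705341  1.78653706]
side [[397.18163997   0.         327.00478068]
 [  0.         397.18163997 184.91370883]
 [  0.           0.           1.        ]] [[-0.71047692  0.70370198  0.00510558]
 [ 0.52410259  0.53396215 -0.66347637]
 [-0.46961582 -0.4687088  -0.74817982]] [ 0.38635673 -0.15310145  1.35438232]
```

View pics/scene0.png

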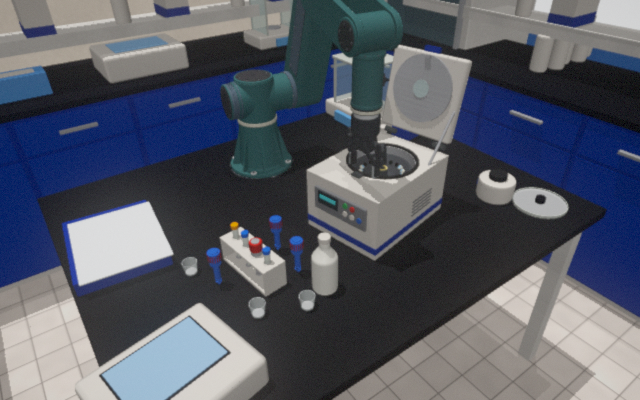

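View pics/side0.png

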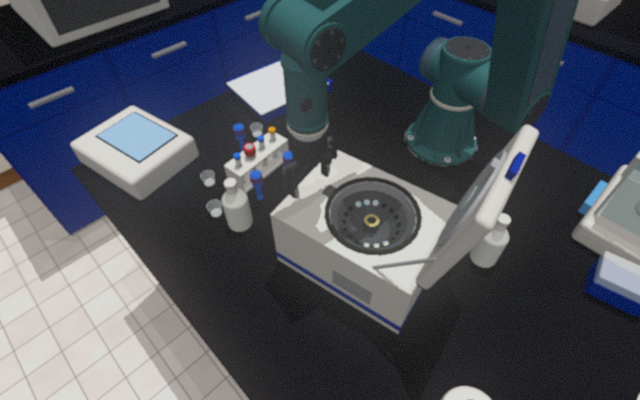

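Scene view: red head at about (256,244) in the rack, blue look-alikes at (276,222), (296,243) and (214,257), and the centrifuge with the arm in front of its hub. Side view: red head at (250,150), brass washer on the hub at (372,220), rack tubes next to the screw.

```bash
cat > h.py <<'E'
import numpy as np, cv2
def ray(d,uv):
    v=d["R"].T@np.linalg.inv(d["mtx"])@np.array([*uv,1.]); return -d["R"].T@d["t"], v/np.linalg.norm(v)
def plane(d,uv,z):
    o,v=ray(d,uv); return o+v*(z-o[2])/v[2]
def tri(r1,r2):
    (a,u),(b,v)=r1,r2; s=np.linalg.lstsq(np.c_[u,-v],b-a,rcond=None)[0]
    p,q=a+u*s[0],b+v*s[1]; return (p+q)/2,np.linalg.norm(p-q)
def blobs(d,lo,hi,amin=15,box=None):
    h=cv2.cvtColor(d["img"],cv2.COLOR_RGB2HSV); m=cv2.inRange(h,lo,hi)
    if box: k=np.zeros_like(m); x0,y0,x1,y1=box; k[y0:y1,x0:x1]=255; m&=k
    n,_,s,c=cv2.connectedComponentsWithStats(m)
    return [(c[i].round(1),s[i]) for i in range(1,n) if s[i][4]>=amin]
E
python3 - <<'E'
from h import *
S=np.load("scene0.npz");D=np.load("side0.npz")
r=[]
for n,d,b in (("scene",S,(180,200,320,300)),("side",D,(190,110,330,210))):
    h=blobs(d,(172,120,60),(180,255,255),5,b)+blobs(d,(0,150,60),(6,255,255),5,b); print(n,"red",h)
    for c,s in blobs(d,(105,120,50),(128,255,255),8,b): print(n,"blue",c,s,plane(d,c,.11).round(3))
    for c,s in blobs(d,(8,120,120),(25,255,255),4,b): print(n,"orange",c,plane(d,c,.12).round(3))
    r.append(max(h,key=lambda t:t[1][4])[0])
    print(plane(d,r[-1],.106))
print("tri",tri(ray(S,r[0]),ray(D,r[1])))
for c,s in blobs(D,(12,50,60),(35,255,255),5,(340,190,410,250)): print("washer",c,s,plane(D,c,.1766))
for c,s in blobs(S,(12,50,60),(35,255,255),3,(340,140,430,190)): print("washerS",c,s,plane(S,c,.1766))
big=lambda d,x,y,w,h,k:cv2.resize(d["img"][y:y+h,x:x+w,::-1],None,fx=k,fy=k,interpolation=cv2.INTER_CUBIC)
cv2.imwrite("pics/c1.png",np.hstack([big(S,190,200,130,110,3),big(D,320,170,130,110,3)]))
# depth points
def pts(d,x0,y0,x1,y1):
    u,v=np.meshgrid(range(x0,x1),range(y0,y1)); z=d["z_map"][y0:y1,x0:x1]
    p=np.stack([u,v,np.ones_like(u)],-1).reshape(-1,3)@np.linalg.inv(d["mtx"]).T*z.reshape(-1,1)
    return (p-d["t"])@d["R"],z.ravel()>0
P,k=pts(D,340,190,410,250); q=P[k&(P[:,2]>.165)]
print(len(q)); q=q[np.linalg.norm(q[:,:2]-plane(D,(372,220),.175)[:2],axis=1)<.03]; print(q.mean(0),q.min(0),q.max(0))
E
```

```text
scene red [(array([251.2, 246.8]), array([250, 246,   4,   2,   5], dtype=int32)), (array([258.1, 248.8]), array([256, 247,   5,   4,   8], dtype=int32)), (array([255.7, 246.1]), array([249, 238,  13,  15,  87], dtype=int32))]
scene blue [275.1 218.8] [269 215  13  10  94] [ 0.487 -0.218  0.11 ]
scene blue [313.4 218.9] [308 214  12  11  52] [ 0.552 -0.132  0.11 ]
scene blue [244.5 233. ] [241 229   8   9  50] [ 0.494 -0.317  0.11 ]
scene blue [276.6 237.4] [271 228  11  22 142] [ 0.562 -0.258  0.11 ]
scene blue [295.9 240.1] [290 235  13  12 106] [ 0.602 -0.223  0.11 ]
scene blue [212.8 252. ] [206 247  14  14 116] [ 0.516 -0.419  0.11 ]
scene blue [266.1 250.1] [262 246   9   9  57] [ 0.59  -0.306  0.11 ]
scene blue [297.  259.1] [291 247  12  25 156] [ 0.666 -0.262  0.11 ]
scene blue [216.5 271.6] [209 261  13  23 153] [ 0.589 -0.443  0.11 ]
scene orange [233.8 225.3] [ 0.458 -0.33   0.12 ]
[ 0.5557977  -0.31777587  0.106     ]
side red [(array([243.8, 147.5]), array([243, 145,   2,   6,   8], dtype=int32)), (array([249. , 150.3]), array([245, 147,   9,   7,  22], dtype=int32))]
s
[... 221 characters left out ...]
155. ] [283 151  10   9  74] [ 0.488 -0.217  0.11 ]
side blue [235.8 155. ] [232 152   8   8  44] [ 0.595 -0.322  0.11 ]
side blue [255.1 174.4] [250 170  11  10  83] [ 0.603 -0.222  0.11 ]
side blue [258.5 191.2] [254 183   9  17  91] [ 0.634 -0.168  0.11 ]
side orange [271.5 129.2] [ 0.456 -0.328  0.12 ]
[ 0.55392803 -0.31500898  0.106     ]
tri (array([ 0.55309922, -0.31670686,  0.10394688]), np.float64(0.0005419694163720044))
washer [371.4 220.2] [364 214  16  14 144] [0.53402682 0.13323983 0.1766    ]
washerS [383.7 167.9] [379 165   9   6  31] [0.54039545 0.1340359  0.1766    ]
2392
[0.53296197 0.13313886 0.17346648] [0.51415194 0.11468487 0.16500547] [0.5488955  0.14981116 0.17951499]
```

View pics/c1.png

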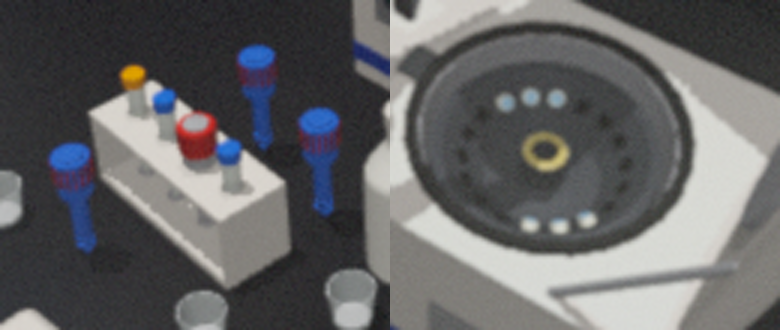

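```bash
python3 - <<'E'
from h import *
S=np.load("scene0.npz");D=np.load("side0.npz")
for a,b in (((233.8,225.3),(271.5,129.2)),((244.5,233),(260,138)),((266.1,250.1),(235.8,155)),((383.7,167.9),(371.4,220.2))): print(tri(ray(S,a),ray(D,b)))
E
```

```text
(array([ 0.45590857, -0.32922282,  0.11870197]), np.float64(0.0008908162099158562))
(array([ 0.50539632, -0.32214948,  0.1193298 ]), np.float64(0.0003738840449989591))
(array([ 0.60082633, -0.31168539,  0.12037949]), np.float64(0.000990389069609236))
(array([0.53702771, 0.13473411, 0.17690819]), np.float64(0.005016158128533925))
```

Call:
step_arm:
  steps: "-1 -0.14 0 0 0 -1 1; -0.99 -0.25 0 0 0 -1 1; -0.97 -0.35 0 0 0 -1 1; -0.93 -0.44 0 0 0 -1 1; -0.88 -0.53 0 0 0 -1 1; -0.82 -0.61 0 0 0 -1 1; -0.75 -0.69 0 0 0 -1 1; -0.68 -0.76 0 0 0 -1 1; 0 0 0 0 0 -1 0.8; 0 0 0 0 0 -1 0.8; 0 0 0 0 0 -1 0.8; 0 0 0 0 0 -1 0.8; 0 0 0 0 0 -1 0.8; 0 0 0 0 0 -1 0.8; 0 0 0 0 0 -1 0.8; 0 0 0 0 0 -1 0.8; 0 0 0 0 0 -0.17 0.8; 0 0 0 0 0 0 0.8; 0 0 0 0 0 0 0.8"

```text
time: 1.68
ee_pos: [0.5587, -0.3244, 0.245]
tool_rot: [3.141, -0.001, -3.022]
wrist_force: [-0.0, -0.6, 0.3]
gripper_width: 0.0683
grasp_force: 0.0
```

```bash
cat >> h.py <<'E'
from scipy.spatial.transform import Rotation as Ro
def wray(o,d,uv):
    K=d["mtx"]; x=(uv[0]-K[0,2])/K[0,0]; y=(uv[1]-K[1,2])/K[1,1]; r=np.hypot(x,y)+1e-12
    c=np.array([np.sin(r)*x/r,np.sin(r)*y/r,np.cos(r)]); T=d["T_tool_cam"]
    R=Ro.from_euler("xyz",o["tool_rot"]).as_matrix()
    return R@T[:3,3]+o["ee_pos"], R@T[:3,:3]@c
def wplane(o,d,uv,z):
    p,v=wray(o,d,uv); return p+v*(z-p[2])/v[2]
E
python3 - <<'E'
from workcell import readout, vision
from h import *
o=readout.get_obs(); d=vision.get_image("wrist"); cv2.imwrite("pics/w1.png",d["img"][...,::-1]); np.savez("w1.npz",**d)
print(d["mtx"],d["T_tool_cam"])
for lo,hi in (((172,120,60),(180,255,255)),((0,150,60),(6,255,255)),((172,90,40),(180,255,255))):
  for c,s in blobs(d,lo,hi,30): print(c,s,wplane(o,d,c,.108).round(4))
E
```

```text
[[309.70691629   0.         319.89896541]
 [  0.         309.70691629 199.29576256]
 [  0.           0.           1.        ]] [[ 8.62054620e-04 -9.47479342e-01 -3.19815813e-01  8.21981343e-02]
 [ 9.99999624e-01  8.45863986e-04  1.89532978e-04 -5.91793402e-04]
 [ 9.09420970e-05 -3.19815856e-01  9.47479715e-01 -1.29124261e-01]
 [ 0.00000000e+00  0.00000000e+00  0.00000000e+00  1.00000000e+00]]
[409.9 124.3] [407 118   8  14  38] [ 0.4878 -0.2539  0.108 ]
[384.3 136.9] [380 130   9  15  38] [ 0.5025 -0.2751  0.108 ]
[434.9 201.8] [431 195   9  14  31] [ 0.5556 -0.2148  0.108 ]
[328.3 181.1] [310 164  38  41 612] [ 0.5484 -0.3186  0.108 ]
[553.7 283.5] [549 277  10  13  95] [ 0.646 -0.002  0.108]
[409.9 123.8] [407 116   8  16  43] [ 0.4874 -0.254   0.108 ]
[383.9 136.8] [379 130  10  15  46] [ 0.5024 -0.2755  0.108 ]
[434.8 202.2] [431 195   9  15  36] [ 0.556  -0.2148  0.108 ]
[260.7 207.7] [260 200   3  16  30] [ 0.581  -0.3775  0.108 ]
```

View pics/w1.png

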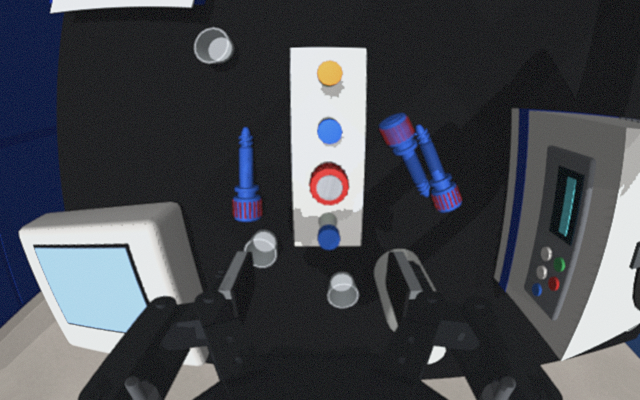

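Wrist view: red head centred at about (329,183) in the row of caps (330,72), (329,131) and (328,237). The jaws close across the rack and no look-alike is within the finger paths.

```bash
python3 - <<'E'
from workcell import readout
from h import *
o=readout.get_obs(); d=np.load("w1.npz")
for c,z in (((329.3,183),.12),((329,73),.123),((329,131.5),.123),((328.5,237),.123)): print(wplane(o,d,c,z).round(4))
h=cv2.cvtColor(d["img"],cv2.COLOR_RGB2HSV); m=((h[...,0]<7)|(h[...,0]>170))&(h[...,1]>100)&(h[...,2]>40); m=m.astype(np.uint8)*255
m[:155]=0;m[215:]=0;m[:,:300]=0;m[:,360:]=0
p=np.argwhere(m)[:,::-1]; hull=cv2.convexHull(p.astype(np.int32)); M=cv2.moments(hull); c=(M["m10"]/M["m00"],M["m01"]/M["m00"]); print(c,cv2.boundingRect(hull),wplane(o,d,c,.118))
print(o["ee_pos"])
E
```

```text
[ 0.5468 -0.3184  0.12  ]
[ 0.4557 -0.3303  0.123 ]
[ 0.503  -0.3244  0.123 ]
[ 0.5958 -0.3127  0.123 ]
(328.62478393830605, 183.90400212737666) (310, 163, 39, 42) [ 0.54823796 -0.31871679  0.118     ]
[ 0.55874718 -0.32447835  0.24505959]
```

Call:
step_arm:
  steps: "0.2 0.185 0.5 0 0 0 0.75; 0 0 1 0 0 0 0.75; 0 0 1 0 0 0 0.75; 0 0 0.7 0 0 0 0.75; 0 0 0.375 0 0 0 0.75; 0 0 0 0 0 0 0.7; 0 0 0 0 0 0 0.7"

```text
time: 2.32
ee_pos: [0.5496, -0.3179, 0.1016]
tool_rot: [3.14, -0.002, -3.02]
wrist_force: [-0.4, -0.1, -0.6]
gripper_width: 0.0598
grasp_force: 0.0
```

Call:
step_arm:
  steps: "0 0 0 0 0 0 0.3; 0 0 0 0 0 0 0.3; 0 0 0 0 0 0 0.2; 0 0 0 0 0 0 0.2; 0 0 0 0 0 0 0.2; 0 0 0 0 0 0 0.2; 0 0 0 0 0 0 0.2; 0 0 0 0 0 0 0.2"
  force: 45

```text
time: 2.98
ee_pos: [0.5512, -0.3189, 0.1044]
tool_rot: [-3.139, 0.003, -3.019]
wrist_force: [-0.3, 1.9, 7.0]
gripper_width: 0.033
grasp_force: 44.7
```

Call:
step_arm:
  steps: "0 0 -0.2 0 0 0 0.2; 0 0 -0.3 0 0 0 0.2; 0 0 -0.5 0 0 0 0.2; 0 0 -0.5 0 0 0 0.2; 0 0 -0.5 0 0 0 0.2; 0 0 -0.5 0 0 0 0.2; 0 0 0 0 0 0 0.2; 0 0 0 0 0 0 0.2"

```text
time: 3.65
ee_pos: [0.5507, -0.3188, 0.2044]
tool_rot: [-3.139, 0.003, -3.019]
wrist_force: [-0.5, 1.1, -1.8]
gripper_width: 0.0329
grasp_force: 45.0
```

Call:
step_arm:
  steps: "0 0 -1 0 0 0 0.2; 0 0 -1 0 0 0 0.2; 0 0 -1 0 0 0 0.2; -0.082 0.5 0 0 0 0 0.2; -0.082 0.925 0 0 0 0 0.2; -0.082 0.925 0 0 0 0 0.2; -0.082 0.925 0 0 0 0 0.2; -0.082 0.925 0 0 0 0 0.2; -0.082 0.925 0 0 0 0 0.2; -0.082 0.925 0 0 0 0 0.2; -0.082 0.925 0 0 0 0 0.2; -0.082 0.925 0 0 0 0 0.2; -0.082 0.925 0 0 0 0 0.2; -0.082 0.925 0 0 0 0 0.2; 0 0.425 0 0 0 0 0.2; 0 0 0 0 0 0 0.2; 0 0 0 0 0 0 0.2; 0 0 0 0 0 0 0.2"

```text
time: 5.15
ee_pos: [0.5357, 0.0896, 0.3214]
tool_rot: [-3.141, -0.002, -3.019]
wrist_force: [-0.6, -0.4, -0.9]
gripper_width: 0.0328
grasp_force: 45.3
```

```bash
python3 - <<'E'
from workcell import readout, vision
from h import *
o=readout.get_obs(); d=vision.get_image("wrist"); np.savez("w2.npz",**d); print(o["ee_pos"],o["tool_rot"],o["q"].round(3),o["wrist_force"])
s=vision.get_image("scene"); np.savez("scene2.npz",**s)
e=vision.get_image("side"); np.savez("side2.npz",**e)
for c,st in blobs(d,(12,50,60),(35,255,255),30): print(c,st,wplane(o,d,c,.1766).round(4))
a=cv2.resize(d["img"][50:350,200:560],(396,330)); b=cv2.resize(s["img"][90:200,310:430],(360,330),interpolation=2)
cv2.imwrite("pics/w2.png",np.hstack([a,b])[...,::-1])
b=cv2.resize(e["img"][90:260,240:440],(706,600),interpolation=2);cv2.imwrite("pics/s2.png",b[...,::-1])
E
```

```text
[0.53565243 0.08956633 0.32142753] [-3.14098700e+00 -1.72696877e-03 -3.01889019e+00] [ 3.900e-02  2.160e-01  1.524e+00 -1.000e-03  1.404e+00 -1.654e+00] [-0.64487635 -0.35896884 -0.9276939 ]
[39.8 94.3] [ 33  87  15  16 180] [ 0.4556 -0.2584  0.1766]
[364.8 189.3] [348 173  35  35 653] [0.5308 0.1304 0.1766]
```

View pics/w2.png

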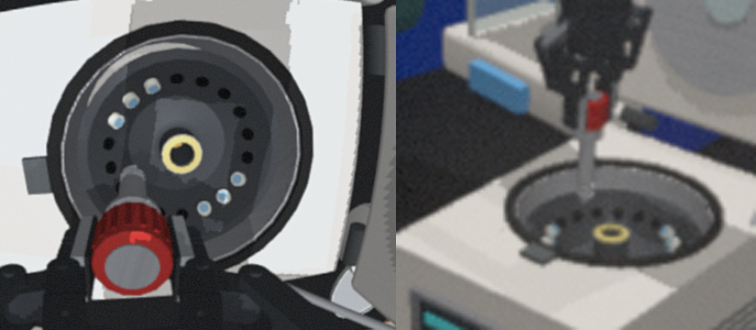

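View pics/s2.png

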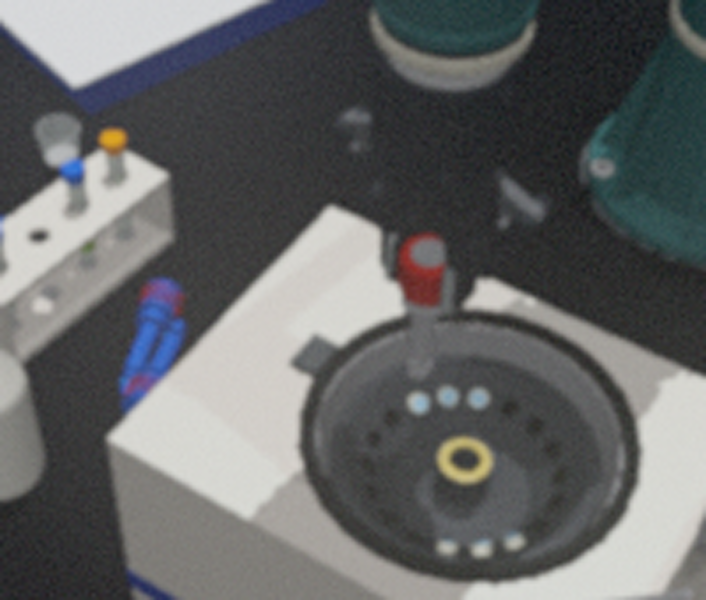

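Wrist and scene views (combined picture): the screw hangs straight in the jaws, head upright, with the washer ring beyond it at wrist pixel (365,189). Side view: foot tip near (359,195), washer near (372,220). The rack now has an empty hole, so only the screw was taken.

```bash
cat >> h.py <<'E'
def axis(views,xy,zlo,zhi,r=.02,dbg=True):
    """screw axis from plane-plane intersection of its shank centre lines in two views"""
    N=[];O=[]
    for d in views:
        h,w=d["z_map"].shape; u,v=np.meshgrid(range(w),range(h)); z=d["z_map"]
        p=np.stack([u,v,np.ones_like(u)],-1)@np.linalg.inv(d["mtx"]).T*z[...,None]; P=(p-d["t"])@d["R"]
        m=(z>0)&(np.hypot(P[...,0]-xy[0],P[...,1]-xy[1])<r)&(P[...,2]>zlo)&(P[...,2]<zhi)
        rows=[y for y in range(h) if m[y].sum()>=3]; c=np.array([[ (np.flatnonzero(m[y])[[0,-1]]).mean(),y] for y in rows])
        k=np.polyfit(c[:,1],c[:,0],1); res=c[:,0]-np.polyval(k,c[:,1])
        if dbg: print("rows",len(rows),"width",m.sum()/len(rows),"res",res.std().round(2),"surf",P[m].mean(0).round(4))
        a,b=[ray(d,(np.polyval(k,y),y)) for y in (rows[0],rows[-1])]
        n=np.cross(a[1],b[1]); N.append(n/np.linalg.norm(n)); O.append(a[0])
    rhs=np.array([n@o for n,o in zip(N,O)])
    def at(z): A=np.array(N); return np.linalg.solve(A[:,:2],rhs-A[:,2]*z)
    return at
E
python3 - <<'E'
from h import *
S=np.load("scene2.npz");D=np.load("side2.npz")
w=[]
for d,b in ((S,(360,140,420,190)),(D,(340,190,410,250))):
    q=blobs(d,(12,50,60),(35,255,255),5,b); print(q); w.append(max(q,key=lambda t:t[1][4])[0]); print(plane(d,w[-1],.1766))
print("washer",tri(ray(S,w[0]),ray(D,w[1])))
at=axis((S,D),(.535,.09),.232,.285)
for z in (.32,.28,.24,.22,.1766): print(z,at(z))
E
```

```text
[(array([381.4, 167.5]), array([376, 164,  12,   8,  61], dtype=int32))]
[0.53446403 0.13013689 0.1766    ]
[(array([371.3, 220.1]), array([364, 213,  16,  15, 152], dtype=int32))]
[0.5339756  0.13289249 0.1766    ]
washer (array([0.53268517, 0.13206014, 0.17493278]), np.float64(0.000450071702346506))
rows 16 width 5.5 res 0.22 surf [0.5392 0.0874 0.2601]
rows 16 width 6.8125 res 0.27 surf [0.5393 0.0932 0.2597]
0.32 [0.53686779 0.09075122]
0.28 [0.53624695 0.09058415]
0.24 [0.53562612 0.09041708]
0.22 [0.5353157  0.09033354]
0.1766 [0.53464209 0.09015227]
```

Call:
step_arm:
  steps: "-0.04 0.52 0 0 0 0 0.2; -0.04 0.515 0 0 0 0 0.2; 0 0 0 0 0 -1 0.2; 0 0 0 0 0 -1 0.2; 0 0 0 0 0 -1 0.2; 0 0 0 0 0 -1 0.2; 0 0 0 0 0 -1 0.2; 0 0 0 0 0 -1 0.2; 0 0 0 0 0 -1 0.2; 0 0 0 0 0 -1 0.2; 0 0 0 0 0 -1 0.2; 0 0 0 0 0 -1 0.2; 0 0 0 0 0 -1 0.2; 0 0 0 0 0 -0.5 0.2; 0 0 0 0 0 0 0.2; 0 0 0 0 0 0 0.2"

```text
time: 6.63
ee_pos: [0.5343, 0.1308, 0.3222]
tool_rot: [3.141, -0.0, -1.818]
wrist_force: [-0.0, 0.7, -1.5]
gripper_width: 0.0328
grasp_force: 45.4
```

```bash
python3 - <<'E'
from workcell import readout, vision
from h import *
o=readout.get_obs(); print(o["ee_pos"],o["tool_rot"],o["q"].round(3),o["wrist_force"])
D=vision.get_image("side");S=vision.get_image("scene"); W=vision.get_image("wrist"); np.savez("w3.npz",**W)
at=axis((S,D),o["ee_pos"][:2],.232,.285)
for z in (.32,.28,.24,.22,.1766): print(z,at(z))
w=[]
for d,b in ((S,(360,140,420,190)),(D,(340,190,410,250))):
    q=blobs(d,(12,50,60),(35,255,255),5,b); print(q); w.append(max(q,key=lambda t:t[1][4])[0]); print(plane(d,w[-1],.1766))
E
```

```text
[0.53434211 0.13081852 0.32222639] [ 3.14144011e+00 -1.43905545e-04 -1.81797708e+00] [ 0.115  0.225  1.509 -0.     1.408 -2.78 ] [-0.03748756  0.71990381 -1.48241312]
rows 16 width 5.4375 res 0.17 surf [0.5384 0.128  0.2601]
rows 15 width 7.733333333333333 res 0.36 surf [0.5384 0.1335 0.2606]
0.32 [0.53515883 0.12950948]
0.28 [0.53498989 0.13071061]
0.24 [0.53482094 0.13191174]
0.22 [0.53473647 0.1325123 ]
0.1766 [0.53455316 0.13381553]
[(array([381.3, 167.3]), array([376, 164,  12,   7,  55], dtype=int32))]
[0.53338147 0.13070113 0.1766    ]
[(array([371.7, 220.2]), array([364, 214,  16,  13, 133], dtype=int32))]
[0.53353682 0.1337215  0.1766    ]
```

Call:
step_arm:
  steps: "0 0.024 0.5 0 0 0 0.2; 0 0 0.5 0 0 0 0.2; 0 0 0.1 0 0 0 0.2; 0 0 0.1 0 0 0 0.2; 0 0 0.1 0 0 0 0.2; 0 0 0.1 0 0 0 0.2; 0 0 0.1 0 0 0 0.2; 0 0 0 0 0 0 0.2"

```text
time: 7.45
ee_pos: [0.5332, 0.1319, 0.262]
tool_rot: [3.141, -0.0, -1.815]
wrist_force: [-0.2, -0.9, -1.7]
gripper_width: 0.0325
grasp_force: 45.3
```

Call:
step_arm:
  steps: "0 0 0.1 0 0 0 0.2; 0 0 0.1 0 0 0 0.2; 0 0 0.1 0 0 0 0.2; 0 0 0.1 0 0 0 0.2; 0 0 0 0 0 0 0.2"

```text
time: 7.87
ee_pos: [0.5327, 0.1318, 0.2452]
tool_rot: [3.14, -0.001, -1.815]
wrist_force: [0.9, -0.2, -1.7]
gripper_width: 0.0334
grasp_force: 45.3
```

Call:
step_arm:
  steps: "0 0 0.1 0 0 0 0.2; 0 0 0.1 0 0 0 0.2; 0 0 0.1 0 0 0 0.2; 0 0 0.1 0 0 0 0.2; 0 0 0 0 0 0 0.2"

```text
time: 8.28
ee_pos: [0.5327, 0.1318, 0.2292]
tool_rot: [3.14, -0.001, -1.815]
wrist_force: [0.5, 0.0, -2.0]
gripper_width: 0.0331
grasp_force: 45.3
```

Call:
step_arm:
  steps: "0 0 0.1 0 0 0 0.2; 0 0 0.1 0 0 0 0.2; 0 0 0.1 0 0 0 0.2; 0 0 0.05 0 0 0 0.2; 0 0 0 0 0 0 0.2; 0 0 0 0 0 0 0.2"

```text
time: 8.78
ee_pos: [0.5332, 0.1319, 0.2161]
tool_rot: [3.141, -0.0, -1.815]
wrist_force: [0.0, -0.4, -1.9]
gripper_width: 0.033
grasp_force: 45.3
```

Call:
step_arm:
  steps: "0 0 0.025 0 0 0 0.2; 0 0 0.025 0 0 0 0.2; 0 0 0.025 0 0 0 0.2; 0 0 0 0 0 0 0.2"

```text
time: 9.12
ee_pos: [0.5332, 0.1319, 0.2132]
tool_rot: [3.142, -0.0, -1.815]
wrist_force: [0.4, 0.1, -1.9]
gripper_width: 0.0326
grasp_force: 45.3
```

Call:
step_arm:
  steps: "0 0 0.025 0 0 0 0.2; 0 0 0.025 0 0 0 0.2; 0 0 0.025 0 0 0 0.2; 0 0 0 0 0 0 0.2"

```text
time: 9.45
ee_pos: [0.5331, 0.1319, 0.21]
tool_rot: [3.141, -0.0, -1.815]
wrist_force: [-1.0, -0.6, -1.7]
gripper_width: 0.0326
grasp_force: 45.3
```

Call:
step_arm:
  steps: "0 0 0.025 0 0 0 0.2; 0 0 0.025 0 0 0 0.2; 0 0 0 0 0 0 0.2"

```text
time: 9.7
ee_pos: [0.5334, 0.1319, 0.2083]
tool_rot: [-3.141, 0.0, -1.815]
wrist_force: [0.1, -0.3, 0.5]
gripper_width: 0.0326
grasp_force: 45.6
```

Call:
step_arm:
  steps: "0 0 0.02 0 0 0 0.2; 0 0 0 0 0 0 0.2"

```text
time: 9.87
ee_pos: [0.5334, 0.132, 0.2079]
tool_rot: [-3.141, 0.0, -1.815]
wrist_force: [-1.2, 1.7, 4.0]
gripper_width: 0.033
grasp_force: 45.9
```

Call:
step_arm:
  steps: "0 0 0.005 0 0 1 0.2; 0 0 0.005 0 0 1 0.2; 0 0 0.005 0 0 1 0.2; 0 0 0.005 0 0 1 0.2; 0 0 0 0 0 0 0.2"

```text
time: 10.28
ee_pos: [0.5335, 0.1323, 0.2072]
tool_rot: [3.142, 0.001, -2.237]
wrist_force: [-1.0, 2.2, 4.7]
gripper_width: 0.0329
grasp_force: 45.9
```

```bash
python3 -c "
from workcell import readout
o=readout.get_obs();print({k:o[k].round(3) for k in('q','ee_pos','wrist_force','ft_torque')})"
```

```text
{'q': array([ 1.170e-01,  3.250e-01,  1.667e+00,  1.000e-03,  1.149e+00,
       -2.358e+00]), 'ee_pos': array([0.533, 0.132, 0.207]), 'wrist_force': array([-1.004,  2.207,  4.655]), 'ft_torque': array([ 0.342,  0.327, -0.042])}
```

Call:
step_arm:
  steps: "-0.01 0.008 0.005 0 0 1 0.2; 0 0 0.005 0 0 1 0.2; 0 0 0.005 0 0 1 0.2; 0 0 0.005 0 0 1 0.2; 0 0 0.005 0 0 1 0.2; 0 0 0.005 0 0 1 0.2; 0 0 0.005 0 0 1 0.2; 0 0 0.005 0 0 1 0.2; 0 0 0 0 0 0 0.2"

```text
time: 11.03
ee_pos: [0.5335, 0.1322, 0.2058]
tool_rot: [-3.141, 0.001, -3.073]
wrist_force: [-1.9, -0.4, 7.0]
gripper_width: 0.0327
grasp_force: 46.1
```

```bash
cat > st.py <<'E'
from workcell import readout
o=readout.get_obs();print({k:o[k].round(4).tolist() for k in('q','ee_pos','tool_rot','wrist_force','ft_torque')})
E
python3 st.py
```

```text
{'q': [0.1176, 0.3267, 1.6684, -0.0006, 1.1457, -1.5214], 'ee_pos': [0.5335, 0.1322, 0.2058], 'tool_rot': [-3.1411, 0.0008, -3.0731], 'wrist_force': [-1.9266, -0.4206, 6.9778], 'ft_torque': [-0.1331, 0.3637, -0.0231]}
```

Call:
step_arm:
  steps: "0.01 0 -0.02 0 0 1 0.2; 0 0 0.005 0 0 1 0.2; 0 0 0.005 0 0 1 0.2; 0 0 0.005 0 0 1 0.2; 0 0 0.005 0 0 1 0.2; 0 0 0.005 0 0 1 0.2; 0 0 0.005 0 0 1 0.2; 0 0 0.005 0 0 1 0.2; 0 0 0 0 0 0 0.2"

```text
time: 11.78
ee_pos: [0.5324, 0.1319, 0.2045]
tool_rot: [-3.14, 0.0, 2.374]
wrist_force: [-1.8, -2.5, 2.8]
gripper_width: 0.0329
grasp_force: 45.8
```

```bash
python3 st.py
```

```text
{'q': [0.1174, 0.3274, 1.671, -0.0009, 1.1441, -0.685], 'ee_pos': [0.5324, 0.1319, 0.2045], 'tool_rot': [-3.1403, 0.0, 2.3737], 'wrist_force': [-1.764, -2.4926, 2.8395], 'ft_torque': [-0.3548, 0.4243, -0.0187]}
```

Call:
step_arm:
  steps: "0 -0.02 0.005 0 0 1 0.2; 0 0 0.005 0 0 1 0.2; 0 0 0.005 0 0 1 0.2; 0 0 0.005 0 0 1 0.2; 0 0 0.005 0 0 1 0.2; 0 0 0.005 0 0 1 0.2; 0 0 0.005 0 0 1 0.2; 0 0 0.005 0 0 1 0.2; 0 0 0 0 0 0 0.2"

```text
time: 12.53
ee_pos: [0.532, 0.1316, 0.2029]
tool_rot: [-3.141, 0.0, 1.538]
wrist_force: [-1.8, -0.3, 4.3]
gripper_width: 0.0327
grasp_force: 45.7
```

```bash
python3 st.py
```

```text
{'q': [0.1167, 0.3284, 1.6742, -0.0003, 1.1396, 0.1497], 'ee_pos': [0.532, 0.1316, 0.2029], 'tool_rot': [-3.141, 0.0003, 1.5378], 'wrist_force': [-1.7884, -0.3339, 4.2788], 'ft_torque': [-0.1564, 0.4718, -0.0161]}
```

Call:
step_arm:
  steps: "0 -0.01 0.005 0 0 1 0.2; 0 0 0.005 0 0 1 0.2; 0 0 0.005 0 0 1 0.2; 0 0 0.005 0 0 1 0.2; 0 0 0.005 0 0 1 0.2; 0 0 0 0 0 0 0.2"
  force: 80

```text
time: 13.03
ee_pos: [0.5317, 0.1318, 0.202]
tool_rot: [-3.141, 0.0, 1.016]
wrist_force: [-2.1, -0.2, 4.5]
gripper_width: 0.032
grasp_force: 78.8
```

```bash
python3 st.py
```

```text
{'q': [0.1169, 0.3289, 1.676, -0.0, 1.137, 0.672], 'ee_pos': [0.5317, 0.1318, 0.202], 'tool_rot': [-3.1414, 0.0002, 1.0157], 'wrist_force': [-2.051, -0.2102, 4.4794], 'ft_torque': [-0.1629, 0.4576, -0.0312]}
```

Call:
step_arm:
  steps: "0 0 0.005 0 0 1 0.2; 0 0 0.005 0 0 1 0.2; 0 0 0.005 0 0 1 0.2; 0 0 0.005 0 0 1 0.2; 0 0 0 0 0 0 0.2"

```text
time: 13.45
ee_pos: [0.5318, 0.1319, 0.2012]
tool_rot: [-3.141, 0.0, 0.598]
wrist_force: [-1.4, -0.9, 4.5]
gripper_width: 0.0321
grasp_force: 78.8
```

```bash
python3 st.py
```

```text
{'q': [0.1169, 0.3299, 1.6769, 0.0001, 1.1351, 1.0899], 'ee_pos': [0.5318, 0.1319, 0.2012], 'tool_rot': [-3.1414, 0.0002, 0.5978], 'wrist_force': [-1.4329, -0.9357, 4.5084], 'ft_torque': [-0.0403, 0.4825, -0.0401]}
```

Call:
step_arm:
  steps: "0 0 0.005 0 0 1 0.2; 0 0 0.005 0 0 1 0.2; 0 0 0.005 0 0 1 0.2; 0 0 0 0 0 0 0.2"

```text
time: 13.78
ee_pos: [0.5319, 0.1319, 0.201]
tool_rot: [-3.141, -0.0, 0.284]
wrist_force: [-2.8, 0.9, 7.0]
gripper_width: 0.0321
grasp_force: 79.0
```

```bash
python3 st.py
```

```text
{'q': [0.1169, 0.3301, 1.6771, 0.0002, 1.1342, 1.4037], 'ee_pos': [0.5319, 0.1319, 0.201], 'tool_rot': [-3.1415, -0.0002, 0.284], 'wrist_force': [-2.7545, 0.8691, 7.0158], 'ft_torque': [-0.0337, 0.5328, -0.0528]}
```

Call:
step_arm:
  steps: "0 0 -0.01 0 0 1 0.2; 0 0 0 0 0 1 0.2; 0 0 0 0 0 1 0.2; 0 0 0 0 0 1 0.2; 0 0 0 0 0 0 0.2"

```text
time: 14.2
ee_pos: [0.5318, 0.132, 0.201]
tool_rot: [-3.141, 0.0, -0.135]
wrist_force: [-2.4, 0.5, 4.2]
gripper_width: 0.0319
grasp_force: 78.8
```

```bash
python3 st.py
```

```text
{'q': [0.117, 0.3301, 1.6771, 0.0005, 1.1345, 1.8222], 'ee_pos': [0.5318, 0.132, 0.201], 'tool_rot': [-3.1412, 0.0002, -0.1347], 'wrist_force': [-2.4116, 0.5328, 4.1712], 'ft_torque': [0.1445, 0.4316, -0.0549]}
```

Call:
step_arm:
  steps: "0 0 0 0 0 1 0.2; 0 0 0 0 0 1 0.2; 0 0 0 0 0 0 0.2"

```text
time: 14.45
ee_pos: [0.5317, 0.132, 0.2008]
tool_rot: [-3.141, 0.001, -0.344]
wrist_force: [-2.1, 0.4, 3.4]
gripper_width: 0.0321
grasp_force: 78.9
```

```bash
sed -i "s/'q',/'q','joint_efforts',/" st.py; python3 st.py
```

```text
{'q': [0.117, 0.3302, 1.6773, 0.0004, 1.1346, 2.0312], 'joint_efforts': [-0.6992, -46.4025, -25.4896, -0.4465, -0.8726, 1.3658], 'ee_pos': [0.5317, 0.132, 0.2008], 'tool_rot': [-3.1414, 0.0006, -0.3436], 'wrist_force': [-2.0608, 0.3882, 3.3964], 'ft_torque': [0.1712, 0.4572, -0.0607]}
```

Call:
step_arm:
  steps: "0 0 0.003 0 0 1 0.2; 0 0 0 0 0 0 0.2"

```text
time: 14.62
ee_pos: [0.5317, 0.132, 0.2007]
tool_rot: [-3.142, 0.001, -0.448]
wrist_force: [-3.4, 1.1, 4.8]
gripper_width: 0.0322
grasp_force: 78.9
```

```bash
python3 st.py
```

```text
{'q': [0.117, 0.3304, 1.6774, 0.0004, 1.1343, 2.1356], 'joint_efforts': [-0.8265, -46.4501, -25.5859, -0.4982, -0.9196, 1.1753], 'ee_pos': [0.5317, 0.132, 0.2007], 'tool_rot': [-3.1415, 0.0006, -0.448], 'wrist_force': [-3.3714, 1.0803, 4.805], 'ft_torque': [0.2223, 0.4681, -0.0934]}
```

Call:
step_arm:
  steps: "0 0 0.005 0 0 1 0.2"

```text
time: 14.7
ee_pos: [0.5317, 0.132, 0.2006]
tool_rot: [3.142, 0.0, -0.548]
wrist_force: [-2.7, 0.4, 4.7]
gripper_width: 0.0322
grasp_force: 79.0
```

```bash
python3 st.py
```

```text
{'q': [0.117, 0.3305, 1.6775, 0.0003, 1.1339, 2.2353], 'joint_efforts': [-1.2171, -46.0334, -25.3222, -0.3947, -0.9549, -2.5628], 'ee_pos': [0.5317, 0.132, 0.2006], 'tool_rot': [3.1416, 0.0004, -0.5476], 'wrist_force': [-2.7287, 0.408, 4.7006], 'ft_torque': [0.239, 0.4669, 0.316]}
```

Call:
step_arm:
  steps: "0 0 0.005 0 0 1 0.2"

```text
time: 14.78
ee_pos: [0.5318, 0.132, 0.2004]
tool_rot: [-3.142, 0.0, -0.657]
wrist_force: [-1.7, 1.9, 6.0]
gripper_width: 0.032
grasp_force: 79.0
```

```bash
python3 st.py
```

```text
{'q': [0.117, 0.3307, 1.6777, 0.0003, 1.1335, 2.3446], 'joint_efforts': [-1.344, -45.748, -25.1956, -0.3884, -0.9955, -1.5233], 'ee_pos': [0.5318, 0.132, 0.2004], 'tool_rot': [-3.1416, 0.0004, -0.6568], 'wrist_force': [-1.7256, 1.9361, 5.9839], 'ft_torque': [0.2336, 0.5634, 0.3383]}
```

Call:
step_arm:
  steps: "0 0 0.004 0 0 1 0.2"

```text
time: 14.87
ee_pos: [0.5318, 0.132, 0.2003]
tool_rot: [-3.142, 0.0, -0.762]
wrist_force: [-2.6, 1.4, 4.8]
gripper_width: 0.0323
grasp_force: 79.0
```

```bash
python3 st.py
```

```text
{'q': [0.1171, 0.3308, 1.6778, 0.0003, 1.1331, 2.4496], 'joint_efforts': [-1.4209, -45.8245, -25.1504, -0.3748, -0.9266, -1.2654], 'ee_pos': [0.5318, 0.132, 0.2003], 'tool_rot': [-3.1416, 0.0003, -0.7618], 'wrist_force': [-2.628, 1.4226, 4.8197], 'ft_torque': [0.2032, 0.488, 0.3769]}
```

Call:
step_arm:
  steps: "0 0 -0.02 0 0 0 0.2; 0 0 0 0 0 0 0.6; 0 0 0 0 0 0 0.6; 0 0 0 0 0 0 0.6; 0 0 0 0 0 0 0.6; 0 0 0 0 0 0 0.6; 0 0 0 0 0 0 0.6"

```text
time: 15.45
ee_pos: [0.5321, 0.1317, 0.2011]
tool_rot: [-3.141, -0.0, -0.766]
wrist_force: [-0.2, 1.1, -0.4]
gripper_width: 0.0512
grasp_force: 0.0
```

Call:
step_arm:
  steps: "0 0 -0.1 0 0 0 0.6; 0 0 -0.3 0 0 0 0.6; 0 0 -0.6 0 0 0 0.6; 0 0 -1 0 0 0 0.6; 0 0 -1 0 0 0 0.6; 1 0 0 0 0 0 0.6; 1 0 0 0 0 0 0.6; 0 0 0 0 0 0 0.6; 0 0 0 0 0 0 0.6"

```text
time: 16.2
ee_pos: [0.5906, 0.0749, 0.3211]
tool_rot: [-3.141, -0.0, -0.77]
wrist_force: [0.4, 0.3, -0.4]
gripper_width: 0.0517
grasp_force: 0.0
```

```bash
python3 - <<'E'
from workcell import readout, vision
from h import *
o=readout.get_obs(); print(o["ee_pos"],o["wrist_force"],o["ft_torque"])
L=[]
for n,b in (("scene",(340,130,420,185)),("side",(335,170,415,250))):
    d=vision.get_image(n); x0,y0,x1,y1=b; L.append(cv2.resize(d["img"][y0:y1,x0:x1],(400,330),interpolation=2))
cv2.imwrite("pics/f.png",np.hstack(L)[...,::-1])
E
```

```text
[0.59060118 0.07488748 0.32113156] [ 0.38143877  0.28034004 -0.38045001] [-0.07761787  0.05952995 -0.0187014 ]
```

View pics/f.png

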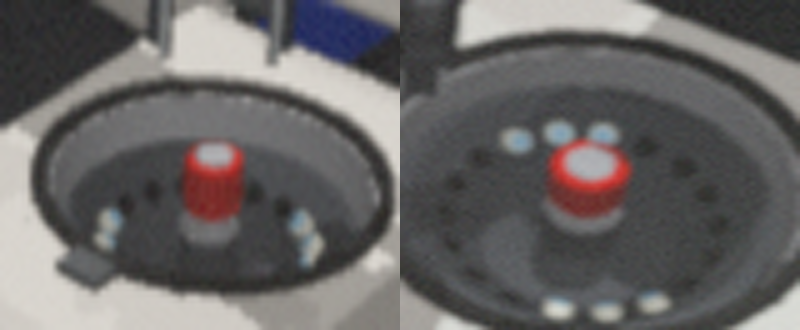

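The final view shows the red head upright on the hub with its collar down, rotor tubes in place, and the gripper clear above.

```bash
python3 -c "
from workcell import job
print(job.job_done())"
```

```text
the job is handed in; nothing more can be done
None
```

The locking screw is in the spindle thread and screwed down onto the spring washer, with the washer squeezed an estimated 0.7–0.8 mm judging by how far the arm sank. It was let go and the job handed in at about 16 s. The last turning torque was about 0.4 N m, a little under the 0.5 N m given for snug, and I did not measure the squeeze directly.

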